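# Index the swing-out collet tray one hole toward the bench lathe

### The arm

A 6-joint arm with a two-finger parallel gripper is mounted at the origin on the work surface. World frame = base frame: x ahead of the robot, y to its left, z up, the work surface at z = 0. Lengths are in m, angles in degrees, forces in N, time in s.
With the tool pointing down it reaches from about 0.375 to 0.9 m from the base axis. Payload 3.1 kg.
Tool frame: the origin (TCP) lies on the centre line of the jaws, within the pads' length; the fingertips stand finger_overhang ahead of it and the grasp point (between the pads) lies 5 mm behind it (finger_overhang is the distance from the TCP to the fingertips, in m); z points along the fingers, y is the line along which they close (so a half turn about z gives the same grasp; the last joint's range is limited). The gripper opens to 87 mm and grips with 3 to 60 N. Pads are 19 mm wide; open, the fingers measure 117 mm over their backs; the gripper's body (75 mm by 190 mm) begins 51 mm behind the grasp point.
Start: joints at [-74.914, 30.224, 82.088, -0, 67.689, -10.227], TCP at [0.267, -0.565, 0.237] pointing down, gripper open.
Joint ranges: [-176.69, 176.69], [-43.24, 126.21], [12.49, 139.97], [-82, 262], [0, 151.66], [-163.58, 163.58]. Speed limits (degrees/s): [159.86, 159.86, 180, 180, 180, 180].

### API

Orientations are given as a 3x3 rotation matrix whose columns are the frame's x, y, z axes.
In Python, from rig import read_state, capture, calibration, hand_in, finger_overhang gives the robot as it stands.
- The arm moves only by the tool send_rows, never from a script. Its argument "plan" is a list of rows, each a list of 5 numbers: the closure in counts, from 0 (fully open) to 255 (shut), then the shift along the tool's x, y, z in m, then the turn about the tool's z in rad. A call has 1 to 20 rows; each row shifts and turns the commanded pose from where the row before left it, along the tool's axes as they then stand; what a row does not reach is not made up. A row lasts 1/12 s, in which the tool goes at most 41.7 mm and 7.16 degrees, less where a joint would pass 70% of its speed; a pose out of reach is approached as far as the arm can. A call is refused whole if a number of a shift passes 0.0417 or a number of a turn 0.125, either way. A call with a gripper value outside its range is refused whole. The fingers move at their own pace and stop on an object; the grip force is fixed at half the most. Time passes only in rows, so rows that do not move let the fingers close. It gives the time, the measured TCP pose, the force, the opening and the grip force at its end, in the units of the state.
- read_state(): the state, without advancing time (a new reading comes with each control period).
- capture(name): name is "scene" or "top" or "wrist"; returns (picture, depth): 420x560x3 uint8, blue, green, red; 420x560 float32, m along the optical axis (not along the pixel's ray), 0 where there is no reading.
- calibration(name): a dict with "fx", "fy", "cx", "cy" (pixels), "dist_coeffs" ([k1, k2, p1, p2, k3] as OpenCV has them; the pictures are not rectified), "xyz" and "rotation" of the camera in the world. Camera axes: x right, y down, z forward; pixel columns grow to the right and rows downward; lengths in m; the calibration is good to about 2 mm. A picture is of the moment at which its call begins: read the wrist's pose just before it. calibration takes no time and is no camera call; for the wrist camera it gives the pose at the moment of the call.
- hand_in(): hands the job in; it is judged then, once.
The state is a dict: "time_s": time; "joint_positions": joint angles; "qvel": joint speeds; "tau": joint torques, N m; "position": TCP position; "tcp_rot": TCP orientation; "force": force on the tool from outside, world axes, zero at the start; "moment": the same for the moment, N m; "opening": opening from 0.0 (shut) to 1.0 (fully open); "grasp_force": force on a finger pad.
Only numpy, scipy, OpenCV 4.12 (cv2) and the standard library are available. Lean on these libraries where they do the work, as an engineer would, in place of code of your own. Each camera call takes 0.05 s, during which the arm holds its last target. There are 200 camera calls.

### The job

The swing-out tray with the brass collet holder is pinned in the middle hole of its index plate; move it one hole toward the bench lathe: hook a fingertip under the pull ring, lift the spring pin, swing the arm over, and let the pin drop fully home in that next hole. Do it gently, without wrenching or squeezing the ring; the collet holder must stay standing in its tray. Pick nothing up, leave the other things on the bench where they are and the lathe's switch off, and finish clear of everything.

Things in the scene. Friction and masses are not known exactly. Their poses are not given: they have to be found in the camera images.
- swing_base: Fixed foot of the swing-out tray: a round dark steel flange, 104 mm across, bolted to the bench. Origin on the pivot's axis at bench level; x points from the pivot through the middle hole of the index plate, roughly toward the robot, y to the left of x, z up. The pivot's hub (54 mm across) with its screw reaches 73 mm above the bench.
- middle_hole (a point): Mouth of the middle hole of the fixed steel index plate: a flat sector of 134 mm radius about the pivot, its top 42 mm above the bench, 45 degrees to either side. Five holes, 12 mm wide, lie on a circle of 110 mm radius about the pivot, at -0.628, -0.314, 0, 0.314 and 0.628 rad from the foot's x axis (positive toward its y); the middle one is at 0.
- swing_arm (a joint): Angle of the flat aluminium swing arm about the upright pivot, rad: 0 at the middle hole, positive toward the foot's y (counter-clockwise from above), range -0.70 to 0.70. A bar 34 mm wide, top 56 mm above the bench, from pivot to tray. It turns with light friction (1 to 3 N at the ring) and stays where left; with the pin home it has 0.014 rad of play either way.
- index_pin (a joint): Lift of the spring index pin, m: 0 home in a hole, 0.026 at its upper stop. Round-nosed, 9 mm thick, it slides upright through the arm and enters the plate by 10 mm: lifted over 0.010 the arm is free. The spring pushes it down with 5 N when home, 8 N at 0.015. Let down between holes it rests on the plate (reads about 0.010) and drops when the arm moves over a hole.
- pin_cap (a point): Top of the 18 mm round cap on the index pin, on the pin's axis, 110 mm from the pivot, 88 mm above the bench with the pin home; it rises and swings with the pin. Below it a 23 mm round housing stands on the arm, its top 80 mm above the bench. The pull ring's foot sits on the cap.
- ring_center (a point): Centre of the steel pull ring fixed on the pin, 123 mm from the pivot, 108 mm above the bench with the pin home: wire 5 mm, opening 42 mm. It stands across the arm, its top leaning 0.6 rad (34 degrees) away from the pivot: a fingertip goes in from the pivot's side, pointing down and outward along the arm, about 45 degrees off plumb; a straight lift then raises the pin.
- tray_center (a point): Centre of the inner floor of the round aluminium tray at the arm's end, on the robot's side of the pivot and 210 mm from it, 50 mm above the bench; the tray is 110 mm across, its rim 14 mm high, 104 mm across at its foot.
- collet_mid (a point): Middle, 26 mm up, of the loose brass collet holder standing in the tray: a waisted round stand 60 mm across and 52 mm high with a crown of small steel collets and a centre stub on top (70 mm overall), about 0.35 kg; its z points up.
- lathe: The bench lathe: green-painted cast base 170 mm deep by 300 mm long with headstock, motor, steel bed, hand rest and tailstock, 180 mm high. Fixed to the bench, on one side or the other of the swing-out tray. Origin under its centre, its long bed along y.
- lathe_switch (a joint): The small steel bat toggle (18 mm) on the lathe's base, rad: 0 is off, 0.7 is on.
- bead_dish: Loose cream porcelain dish of steel beads, 72 mm across, 24 mm high; origin under its centre.
- rouge_block: Loose square aluminium rouge block, 56 by 56 by 34 mm; origin under its centre.
- spindle_cone: Loose hardwood spindle cone standing on its 48 mm base, 82 mm high; origin under its centre.
- loupe: Loose black loupe, 32 mm across, 28 mm high; origin under its centre.
- oil_jar: Loose amber glass jar, 48 mm across, 60 mm high; origin under its centre.
- hammer: Loose hammer, 220 mm, lying at the far side of the bench; origin under its middle.
- brush: Loose bench brush, 170 mm, lying at the far side of the bench; origin under its middle.
There are look-alikes about, which are no part of the job. What is shaped like the part that bears collet_mid but blue or green is not meant.

How it is judged:
By the outcome, as a careful person would: the job done as asked, in the order asked, and still so for the second after the job is handed in, with the robot touching nothing.
It also fails if it takes over 48 s, if anything falls off the work surface, if the arm or the gripper's body presses on something with over 40 N, if the wrist force passes 120 N, or if a joint passes its speed limit or range.

## Working session

There is one attempt and no reset: what is moved stays moved. The work goes in short steps, Python scripts to look and compute and a tool call to move; the robot and the scene stay as the last step left them, time stands still between calls to the robot, and variables do not carry over. Pictures are saved under pics/ and viewed, at most 10 in all, crops included, and the job is handed in when it is done.

Besides the shell and the picture viewer there is one more tool, called as name([rows], argument=value, ...), one row to a line, values as JSON. send_rows: Moves the arm, as the interface text tells. Its arguments: {"type":"object","properties":{"plan":{"type":"array","items":{"type":"array","items":{"type":"number"}}}},"required":["plan"]}

```bash
mkdir -p pics; ls
python3 - <<'E'
from rig import *
import cv2,numpy as np
s=read_state();print(s['time_s'],s['position'],s['tcp_rot'],s['force'],finger_overhang if not callable(finger_overhang) else finger_overhang())
for n in("scene","top"):
    p,d=capture(n);cv2.imwrite(f"pics/{n}.png",p);np.save(f"{n}_d.npy",d);c=calibration(n);print(n,c)
E
```

```text
pics
0.0 [ 0.26706587 -0.56429307  0.23556125] [[ 9.03973148e-01  4.27588844e-01 -5.72235577e-04]
 [ 4.27589053e-01 -9.03970763e-01  2.11200804e-03]
 [ 3.85786845e-04 -2.15388023e-03 -9.99997606e-01]] [-0.27293545  0.28581905 -1.10914738] 0.014
scene {'fx': 479.6338998746129, 'fy': 479.6338998746129, 'cx': 280.5439873759657, 'cy': 206.83108758144718, 'dist_coeffs': array([-0.03749199,  0.        ,  0.        ,  0.        ,  0.        ]), 'xyz': array([ 1.73507078, -0.14833994,  1.01068133]), 'rotation': array([[ 0.10621281,  0.60423936, -0.78969211],
       [ 0.9943068 , -0.05772451,  0.08956491],
       [ 0.00853405, -0.79470918, -0.60693039]])}
top {'fx': 448.28395869420325, 'fy': 448.28395869420325, 'cx': 279.3501784673078, 'cy': 203.44504641781842, 'dist_coeffs': array([-0.1192569,  0.       ,  0.       ,  0.       ,  0.       ]), 'xyz': array([ 0.32978812, -0.0294395 ,  1.54982878]), 'rotation': array([[-0.01397804, -0.989436  ,  0.14429491],
       [-0.99986617,  0.01505796,  0.00639465],
       [-0.00849988, -0.14418621, -0.98951407]])}
```

View pics/scene.png

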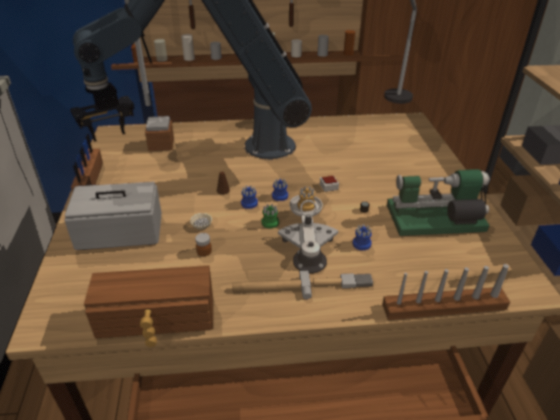

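View pics/top.png

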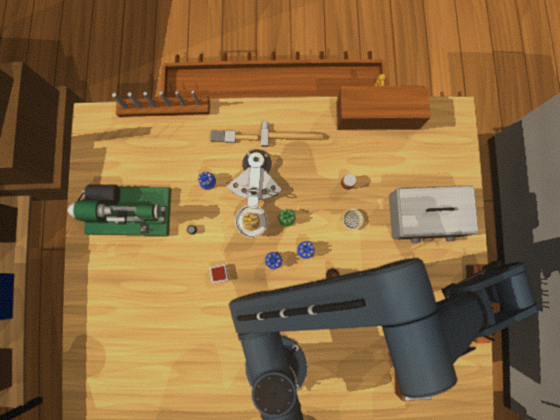

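The lathe is on the +y side (top view, left, about (125,210)). The pivot is at about (256,160), the tray at about (251,222), and the collets are brass. Next I'll enlarge both views.

```bash
cat > h.py <<'E'
from rig import *
import cv2,numpy as np
def ray(n,uv,c=None):
    c=c or calibration(n);K=np.array([[c['fx'],0,c['cx']],[0,c['fy'],c['cy']],[0,0,1]])
    q=cv2.undistortPoints(np.array([[uv]],float),K,c['dist_coeffs'])[0,0]
    return np.array(c['xyz']),np.array(c['rotation'])@np.array([q[0],q[1],1])
def onz(n,uv,z,c=None):
    o,r=ray(n,uv,c);return o+r*(z-o[2])/r[2]
def proj(n,P,c=None):
    c=c or calibration(n);K=np.array([[c['fx'],0,c['cx']],[0,c['fy'],c['cy']],[0,0,1]]);R=np.array(c['rotation']).T
    return cv2.projectPoints(np.atleast_2d(np.array(P,float)),cv2.Rodrigues(R)[0],-R@np.array(c['xyz']),K,c['dist_coeffs'])[0][:,0]
E
python3 - <<'E'
import cv2,numpy as np
a=cv2.imread('pics/top.png')[140:250,200:310];b=cv2.imread('pics/scene.png')[175:275,260:370]
f=lambda i:cv2.resize(i,(400*i.shape[1]//i.shape[1],400*i.shape[0]//i.shape[1]),interpolation=cv2.INTER_CUBIC)
a,b=f(a),f(b);b=cv2.copyMakeBorder(b,0,a.shape[0]-b.shape[0],0,0,cv2.BORDER_CONSTANT)
cv2.imwrite('pics/crop.png',np.hstack([a,b]))
E
```

```text
(no output)
```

View pics/crop.png

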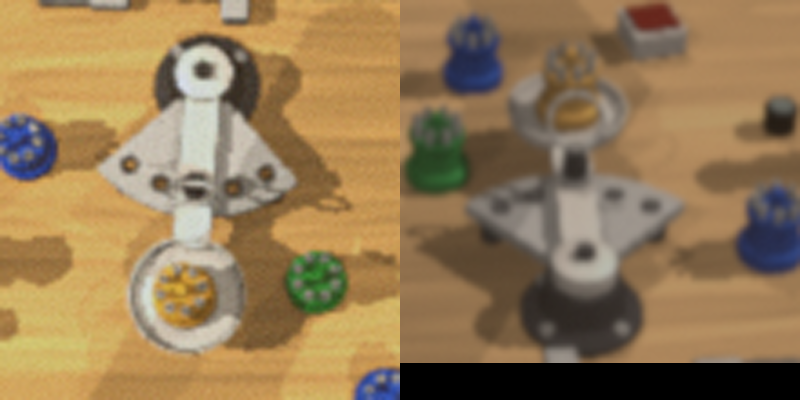

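In the crop (3.64x), top view: the hub screw is at (204,70), the tray rim centre at about (187,297), and the outer holes at (130,165), (160,183), (234,187) and (266,173). The ring is at about (195,185). The brass holder stands in the tray, a little off-centre.

Run:
```python
from h import *
f=lambda u,v:(200+(u+.5)/3.636-.5,140+(v+.5)/3.636-.5)
g=lambda u,v:(260+(u-400+.5)/3.636-.5,175+(v+.5)/3.636-.5)
piv=onz('top',f(204,70),.073);print('piv',piv, 'scene',onz('scene',g(584,250),.073))
print('tray',onz('top',f(187,297),.064))
H=np.array([onz('top',f(*q),.042) for q in((130,165),(160,183),(234,187),(266,173))]);print(H)
Hs=np.array([onz('scene',g(*q),.042) for q in((651,205),(614,194),(533,195),(500,205))]);print(Hs)
from scipy.optimize import least_squares
A=np.array([-.628,-.314,.314,.628])
def m(p): return np.c_[p[0]+.11*np.cos(p[2]+A),p[1]+.11*np.sin(p[2]+A)]
for X in(H,Hs,(H+Hs)/2):
    r=least_squares(lambda p:(m(p)-X[:,:2]).ravel(),[piv[0],piv[1],3.1]);print(r.x,np.sqrt(r.cost*2/8))
```

```text
piv [0.69875955 0.05787729 0.073     ] scene [0.69894287 0.05796495 0.073     ]
tray [0.48766716 0.07529822 0.064     ]
[[0.61577651 0.13005947 0.042     ]
 [0.59809209 0.10174783 0.042     ]
 [0.59317138 0.03214094 0.042     ]
 [0.60605821 0.00192739 0.042     ]]
[[0.61291539 0.13119483 0.042     ]
 [0.59527406 0.1019572  0.042     ]
 [0.589845   0.03188494 0.042     ]
 [0.60037672 0.00189717 0.042     ]]
[0.69982454 0.05928294 3.06730215] 0.000516179974043618
[0.69601859 0.05792816 3.05051817] 0.000926026599974731
[0.6979247  0.0586021  3.05887739] 0.0006709814178040067
```

send_rows([
  [0,0,0,-0.04,0],
  [0,0,0,-0.04,0],
  [0,0,0,-0.04,0],
  [0,0,0,-0.04,0],
  [0,0,-0.04,0,0],
  [0,0,-0.04,0,0],
  [0,0,-0.04,0,0],
  [0,0,-0.04,0,0],
  [0,0,-0.04,0,0],
  [0,0,-0.04,0,0],
  [0,0,-0.04,0,0],
  [0,0,-0.04,0,0],
  [0,0,-0.04,0,0],
])

```text
time_s: 1.18
position: [0.1129, -0.2372, 0.3959]
tcp_rot: [[0.903, 0.429, -0.0], [0.429, -0.903, 0.001], [0.0, -0.001, -1.0]]
force: [-1.2, -0.0, 0.7]
opening: 1.002
grasp_force: 0.0
```

```bash
python3 -c "
from h import *
np.set_printoptions(precision=4,suppress=True)
s=read_state();print(s['time_s'],s['position'],s['tcp_rot'],s['joint_positions'],s['qvel'])"
```

```text
1.1833 [ 0.1129 -0.2372  0.3959] [[ 0.9035  0.4286 -0.0004]
 [ 0.4286 -0.9035  0.0011]
 [ 0.0001 -0.0012 -1.    ]] [-89.5203 -13.5185 110.1434  -0.0238  83.4387 -24.8983] [-41.8684 -57.0306  38.4983  -0.5364  17.5046 -41.5304]
```

send_rows([
  [0,0.034,-0.02,0,0],
  [0,0.034,-0.02,0,0],
  [0,0.034,-0.02,0,0],
  [0,0.034,-0.02,0,0],
  [0,0.034,-0.02,0,0],
  [0,0.034,-0.02,0,0],
  [0,0.034,-0.02,0,0],
  [0,0.034,-0.02,0,0],
  [0,0.034,-0.02,0,0],
  [0,0.034,-0.02,0,0],
  [0,0,0,0.04,0.105],
  [0,0,0,0.04,0.105],
  [0,0,0,0.04,0.105],
  [0,0,0,0.04,0.105],
  [0,0,0,0.04,0.105],
  [0,0,0,0,0],
])

```text
time_s: 2.52
position: [0.3233, 0.0757, 0.1908]
tcp_rot: [[0.996, -0.085, -0.018], [-0.085, -0.996, 0.002], [-0.019, -0.0, -1.0]]
force: [-0.2, -0.3, -0.2]
opening: 1.002
grasp_force: 0.0
```

```bash
cat > st.py <<'E'
from h import *
np.set_printoptions(precision=4,suppress=True)
s=read_state();z=s['tcp_rot'][:,2]
print(s['time_s'],s['position'],'q',s['joint_positions'],'F',s['force'],'M',s['moment'],'open',s['opening'])
print(s['tcp_rot'],'tilt',np.degrees(np.arccos(-z[2])),'az',np.degrees(np.arctan2(z[1],z[0])))
E
python3 st.py
```

```text
2.5167 [0.3233 0.0757 0.1908] q [ -6.3522  13.2426 123.764   -0.0041  44.0563  88.5175] F [-0.2486 -0.3154 -0.2493] M [ 0.0969  0.0992 -0.0143] open 1.0016266193101675
[[ 0.9962 -0.0848 -0.0184]
 [-0.0848 -0.9964  0.002 ]
 [-0.0185 -0.0004 -0.9998]] tilt 1.0629101301937796 az 173.80175883898818
```

send_rows([
  [0,-0.04,0,0,0],
  [0,-0.04,0,0,0],
  [0,-0.04,0,0,0],
  [0,-0.04,0,0,0],
  [0,0,0,0,0],
])

```text
time_s: 2.93
position: [0.1719, 0.0903, 0.2029]
tcp_rot: [[0.997, -0.079, 0.004], [-0.079, -0.997, -0.002], [0.004, 0.002, -1.0]]
force: [0.4, 0.3, 0.2]
opening: 1.0
grasp_force: 0.0
```

```bash
python3 st.py
```

```text
2.9333 [0.1719 0.0903 0.2029] q [ -6.9668  -1.8187 139.8398  -0.144   41.7522  87.6963] F [0.4227 0.2847 0.2163] M [-0.0007 -0.0567  0.0325] open 0.9999402053971892
[[ 0.9968 -0.0794  0.0037]
 [-0.0794 -0.9968 -0.0021]
 [ 0.0039  0.0018 -1.    ]] tilt 0.24627893995573127 az -29.88663986593208
```

send_rows([
  [0,-0.03,0,0,0],
  [0,0,0,0,0],
])

```text
time_s: 3.1
position: [0.1478, 0.098, 0.2134]
tcp_rot: [[0.997, -0.08, -0.007], [-0.08, -0.997, -0.005], [-0.006, 0.006, -1.0]]
force: [-0.6, -0.1, -0.1]
opening: 1.001
grasp_force: 0.0
```

```bash
python3 st.py
```

```text
3.1 [0.1478 0.098  0.2134] q [ -4.5086  -5.9564 139.9544  -0.4604  46.3653  90.3905] F [-0.5689 -0.1172 -0.1409] M [0.0274 0.0137 0.0216] open 1.0008615002141
[[ 0.9968 -0.0798 -0.0068]
 [-0.0799 -0.9968 -0.0053]
 [-0.0063  0.0058 -1.    ]] tilt 0.4923789077282846 az -141.91280308918465
```

send_rows([
  [255,0.04,0,0,0],
  [255,0.04,0,0,0],
  [255,0.04,0,0,0],
  [255,0.035,0,0,0],
  [255,0,0,0.035,0],
  [255,0,0,0.035,0],
  [255,0,0,0.03,0],
  [255,-0.033,0,0.024,0],
  [255,-0.033,0,0.024,0],
  [255,-0.033,0,0.024,0],
  [255,-0.033,0,0.024,0],
  [255,0,0,0,0],
])

```text
time_s: 4.1
position: [0.2441, 0.1163, 0.0432]
tcp_rot: [[0.996, -0.077, -0.052], [-0.079, -0.997, -0.027], [-0.05, 0.031, -0.998]]
force: [-0.3, 0.3, 0.4]
opening: 0.172
grasp_force: 0.0
```

```bash
python3 st.py
```

```text
4.1 [0.2441 0.1163 0.0432] q [  2.9014  39.613  139.7306 -20.8061   3.9941 118.1879] F [-0.3271  0.3474  0.3759] M [ 0.0131 -0.0747 -0.0422] open 0.17187866969349896
[[ 0.9956 -0.0774 -0.0524]
 [-0.0789 -0.9965 -0.0274]
 [-0.0501  0.0314 -0.9983]] tilt 3.3884906695867723 az -152.35263370702177
```

send_rows([
  [255,0.02,0,-0.02,0],
  [255,0.02,0,-0.03,0],
  [255,0.02,0,-0.03,0],
  [255,0,0,0,0],
])

```text
time_s: 4.43
position: [0.3114, 0.1119, 0.1206]
tcp_rot: [[0.996, -0.082, -0.029], [-0.083, -0.996, -0.031], [-0.027, 0.034, -0.999]]
force: [2.6, -0.4, 0.8]
opening: 0.009
grasp_force: 0.0
```

```bash
python3 st.py
```

```text
4.4333 [0.3114 0.1119 0.1206] q [  1.7828  24.0609 127.8443  -3.5048  29.8743  99.5707] F [ 2.577  -0.3508  0.8046] M [ 0.0657 -0.1047  0.0026] open 0.009243254704641553
[[ 0.9962 -0.0818 -0.0293]
 [-0.0827 -0.9961 -0.0314]
 [-0.0266  0.0337 -0.9991]] tilt 2.4592391322438183 az -133.01163815752716
```

```bash
cat > kin.py <<'E'
import numpy as np
from scipy.optimize import least_squares
d=.1117
D=np.array([[30.224,82.088,67.689,np.hypot(.267,.5645),.2356],[-13.5185,110.1434,83.4387,np.hypot(.1129,.2372),.3959],
[13.2426,123.764,44.0563,np.hypot(.3233,.0757),.1908],[-1.8187,139.84,41.7522,np.hypot(.1719,.0903),.2029],[-5.9564,139.9544,46.3653,np.hypot(.1478,.098),.2134],[24.0609,127.8443,29.8743,np.hypot(.3114,.1119),.1206],[39.613,139.73,3.9941,np.hypot(.2441,.1163),.0432]])
def fk(p,q):
    a,L1,L2,hh,ph,L3=p;q2,q3,q5=np.radians(q.T);s=q2+q3;t=s+q5
    return np.c_[a+L1*np.sin(q2)+L2*np.sin(s+ph)+L3*np.sin(t),hh+L1*np.cos(q2)+L2*np.cos(s+ph)+L3*np.cos(t)]
rho=np.sqrt(D[:,3]**2-d*d);T=np.c_[rho,D[:,4]]
r=least_squares(lambda p:np.r_[(fk(p,D[:,:3])-T).ravel(),1e-2*(p[5]-.35),1e-2*p[0]],[0,.545,.368,.25,0,.35])
np.set_printoptions(precision=4,suppress=True)
if __name__=="__main__": print(r.x);print(fk(r.x,D[:,:3])-T)
E
python3 kin.py
```

```text
[-0.0007  0.5887  0.4085  0.2976  0.2855  0.3149]
[[ 0.0003  0.0006]
 [-0.0003 -0.0003]
 [-0.0012 -0.0001]
 [-0.0003 -0.0001]
 [ 0.0006 -0.0002]
 [ 0.0012 -0.0002]
 [-0.0004  0.0003]]
```

Run:
```python
from h import *
np.set_printoptions(precision=2,suppress=True)
d=np.load('scene_d.npy')
for uv in((180,20),(330,20),(330,45),(380,20),(450,60),(200,100),(330,100),(398,95),(40,60),(410,30)):
    o,r=ray('scene',uv);print(uv,d[uv[1],uv[0]],o+r*d[uv[1],uv[0]])
d=np.load('top_d.npy')
for uv in((150,400),(400,400),(277,415),(10,330),(277,335),(275,362)):
    o,r=ray('top',uv);print(uv,o+r*d[uv[1],uv[0]])
```

```text
(180, 20) 2.233495 [-0.61 -0.37  0.35]
(330, 20) 2.3256378 [-0.63  0.35  0.33]
(330, 45) 2.3724756 [-0.6   0.35  0.21]
(380, 20) 2.2553313 [-0.53  0.57  0.35]
(450, 60) 2.4110374 [-0.53  0.96  0.15]
(200, 100) 3.1898386 [-1.27 -0.36 -0.36]
(330, 100) 3.2947054 [-1.27  0.53 -0.4 ]
(398, 95) 2.363409 [-0.4   0.67  0.02]
(40, 60) 2.1861022 [-0.52 -1.02  0.21]
(410, 30) 2.2595184 [-0.49  0.71  0.31]
(150, 400) [-0.11  0.43  0.  ]
(400, 400) [-0.12 -0.42  0.  ]
(277, 415) [-0.05 -0.01  0.34]
(10, 330) [ 0.03  1.33 -0.59]
(277, 335) [ 0.15 -0.01  0.3 ]
(275, 362) [ 0.08 -0.    0.32]
```

send_rows([
  [255,-0.035,0.015,0,0],
  [255,-0.035,0.015,0,0],
  [255,-0.036,0,0.01,0],
  [255,-0.036,0,0.018,0],
  [255,-0.036,0,0.018,0],
  [255,-0.036,0,0.018,0],
  [255,-0.036,0,0.018,0],
  [255,-0.036,0,0.018,0],
  [255,0,0,0,0],
])

```text
time_s: 5.18
position: [0.1104, 0.1891, 0.1125]
tcp_rot: [[0.989, -0.063, -0.13], [-0.076, -0.992, -0.1], [-0.123, 0.109, -0.986]]
force: [1.3, -1.0, -0.1]
opening: 0.004
grasp_force: 0.0
```

```bash
python3 st.py
```

```text
5.1833 [0.1104 0.1891 0.1125] q [ 30.9387  24.8072 139.9593  -2.6057  24.659  127.4038] F [ 1.3375 -0.9884 -0.0586] M [ 0.1244 -0.0856  0.0263] open 0.0040882258329745565
[[ 0.9895 -0.0627 -0.1304]
 [-0.0761 -0.992  -0.1002]
 [-0.123   0.1091 -0.9864]] tilt 9.465065797799886 az -142.43790593756358
```

send_rows([
  [255,0.033,-0.002,-0.008,0],
  [255,0.033,-0.002,-0.008,0],
  [255,0.033,-0.002,-0.008,0],
  [255,0.033,-0.002,-0.008,0],
  [255,0.033,-0.002,-0.008,0],
  [255,0.002,0.033,0.003,0],
  [255,0.002,0.033,0.003,0],
  [255,0.002,0.033,0.003,0],
  [255,0.002,0.033,0.003,0],
  [255,0.002,0.033,0.003,0],
  [255,0.002,0.033,0.003,0],
  [255,-0.03,-0.015,0.015,0],
  [255,-0.03,-0.015,0.02,0],
  [255,-0.03,-0.015,0.02,0],
  [255,-0.03,-0.015,0.02,0],
  [255,0,0,0,0],
])

```text
time_s: 6.52
position: [0.2056, 0.0684, 0.0901]
tcp_rot: [[0.983, -0.068, -0.171], [-0.087, -0.99, -0.11], [-0.161, 0.123, -0.979]]
force: [-0.2, 0.2, 1.4]
opening: 0.011
grasp_force: 0.0
```

```bash
python3 st.py
```

```text
6.5167 [0.2056 0.0684 0.0901] q [ -2.418   30.5378 139.97   -19.7415  20.1968 111.2467] F [-0.2251  0.1625  1.3985] M [ 0.0906 -0.0834 -0.0154] open 0.010772932477492307
[[ 0.983  -0.0677 -0.1705]
 [-0.0872 -0.9902 -0.1095]
 [-0.1614  0.1225 -0.9793]] tilt 11.69186971767615 az -147.28606420748926
```

send_rows([
  [255,0.014,0.022,-0.016,0],
  [255,0.014,0.022,-0.016,0],
  [255,-0.032,-0.006,0.02,0],
  [255,-0.032,-0.006,0.02,0],
  [255,-0.032,-0.006,0.02,0],
  [255,-0.032,-0.006,0.02,0],
  [255,0,0,0,0],
])

```text
time_s: 7.1
position: [0.1781, 0.083, 0.1008]
tcp_rot: [[0.972, -0.065, -0.224], [-0.095, -0.987, -0.129], [-0.213, 0.147, -0.966]]
force: [-0.4, 0.3, 0.0]
opening: 0.007
grasp_force: 0.0
```

```bash
python3 st.py
```

```text
7.1 [0.1781 0.083  0.1008] q [  2.2582  28.9543 139.9584 -16.3114  25.3386 112.5517] F [-0.3908  0.3312  0.0467] M [ 0.167  -0.1134 -0.013 ] open 0.007328426422851809
[[ 0.9724 -0.0646 -0.2244]
 [-0.0954 -0.987  -0.1291]
 [-0.2131  0.147  -0.9659]] tilt 15.00296380611928 az -150.07559318524602
```

send_rows([
  [255,0.027,0,-0.018,0],
  [255,0.027,0,-0.018,0],
  [255,0.004,0.038,0.005,0],
  [255,0.004,0.038,0.005,0],
  [255,0.004,0.038,0.005,0],
  [255,0.004,0.038,0.005,0],
  [255,0.004,0.038,0.005,0],
  [255,0.004,0.038,0.005,0],
  [255,-0.018,-0.03,0.01,0],
  [255,-0.018,-0.03,0.02,0],
  [255,-0.018,-0.03,0.02,0],
  [255,-0.018,-0.03,0.02,0],
  [255,-0.018,-0.03,0.02,0],
  [255,0,0,0,0],
])

```text
time_s: 8.27
position: [0.2077, -0.0128, 0.0542]
tcp_rot: [[0.962, -0.059, -0.268], [-0.097, -0.987, -0.129], [-0.257, 0.15, -0.955]]
force: [-0.6, -0.2, -0.0]
opening: 0.004
grasp_force: 0.0
```

```bash
python3 st.py
```

```text
8.2667 [ 0.2077 -0.0128  0.0542] q [-17.7807  40.0514 139.8995 -43.46    17.3535 120.2345] F [-0.5542 -0.2117 -0.0157] M [ 0.1402 -0.1332  0.0062] open 0.004383016449364733
[[ 0.9616 -0.0589 -0.268 ]
 [-0.0965 -0.9869 -0.1295]
 [-0.2569  0.1504 -0.9547]] tilt 17.317878037318593 az -154.21233747854242
```

send_rows([
  [255,0.012,0.019,-0.021,0],
  [255,0.012,0.019,-0.021,0],
  [255,0.012,0.019,-0.021,0],
  [255,-0.034,-0.01,0.01,0],
  [255,-0.034,-0.01,0.018,0],
  [255,-0.034,-0.01,0.018,0],
  [255,-0.034,-0.01,0.018,0],
  [255,-0.034,-0.01,0.018,0],
  [255,-0.034,-0.01,0.018,0],
  [255,0,0,0,0],
])

```text
time_s: 9.1
position: [0.1622, 0.0202, 0.1156]
tcp_rot: [[0.935, -0.062, -0.348], [-0.116, -0.984, -0.137], [-0.334, 0.168, -0.928]]
force: [0.5, 0.1, -0.4]
opening: 0.008
grasp_force: 0.0
```

```bash
python3 st.py
```

```text
9.1 [0.1622 0.0202 0.1156] q [-11.4241  28.1192 139.9477 -22.1078  32.5929 104.712 ] F [ 0.4663  0.0627 -0.3547] M [ 0.1487 -0.1893  0.0019] open 0.008360172179703217
[[ 0.9354 -0.0622 -0.348 ]
 [-0.1162 -0.9838 -0.1365]
 [-0.3339  0.1681 -0.9275]] tilt 21.95116596648313 az -158.58255940319813
```

send_rows([
  [255,0.026,-0.001,-0.016,0],
  [255,0.026,-0.001,-0.016,0],
  [255,-0.005,0.037,0.008,0],
  [255,-0.005,0.037,0.008,0],
  [255,-0.005,0.037,0.008,0],
  [255,-0.005,0.037,0.008,0],
  [255,-0.005,0.037,0.008,0],
  [255,-0.005,0.037,0.008,0],
  [255,-0.024,-0.025,0.012,0],
  [255,-0.024,-0.025,0.018,0],
  [255,-0.024,-0.025,0.018,0],
  [255,-0.024,-0.025,0.018,0],
  [255,-0.024,-0.025,0.018,0],
  [255,0,0,0,0],
])

```text
time_s: 10.27
position: [0.1336, -0.1204, 0.1239]
tcp_rot: [[0.91, -0.077, -0.408], [-0.125, -0.988, -0.092], [-0.395, 0.135, -0.908]]
force: [-0.2, -0.1, 0.0]
opening: 0.003
grasp_force: 0.0
```

```bash
python3 st.py
```

```text
10.2667 [ 0.1336 -0.1204  0.1239] q [-44.6787  27.4778 139.9514 -40.1665  33.0962  89.2254] F [-0.1565 -0.0541  0.024 ] M [ 0.0787 -0.2516 -0.0311] open 0.0029027877602210137
[[ 0.9099 -0.0774 -0.4076]
 [-0.1253 -0.9878 -0.0923]
 [-0.3955  0.1351 -0.9085]] tilt 24.702492457400282 az -167.24311440829055
```

send_rows([
  [255,0.013,0.026,-0.003,0],
  [255,0.013,0.026,-0.003,0],
  [255,0.013,0.026,-0.003,0],
  [255,-0.024,-0.025,0.015,0],
  [255,-0.024,-0.025,0.02,0],
  [255,-0.024,-0.025,0.02,0],
  [255,-0.024,-0.025,0.02,0],
  [255,-0.024,-0.025,0.02,0],
  [255,-0.024,-0.025,0.02,0],
  [255,0,0,0,0],
])

```text
time_s: 11.1
position: [0.1264, -0.0948, 0.1127]
tcp_rot: [[0.876, -0.092, -0.474], [-0.129, -0.991, -0.047], [-0.465, 0.103, -0.879]]
force: [-0.5, -0.5, 0.3]
opening: 0.004
grasp_force: 0.0
```

```bash
python3 st.py
```

```text
11.1 [ 0.1264 -0.0948  0.1127] q [-40.6835  32.0266 139.9525 -37.5722  34.4378  92.1399] F [-0.5391 -0.5497  0.2647] M [ 0.0864 -0.2279 -0.0382] open 0.0035892061167234622
[[ 0.8757 -0.0916 -0.4741]
 [-0.1291 -0.9905 -0.0472]
 [-0.4653  0.1025 -0.8792]] tilt 28.452300243042174 az -174.31635319243836
```

send_rows([
  [255,0.01,0.027,-0.009,0],
  [255,0.01,0.027,-0.009,0],
  [255,0.01,0.027,-0.009,0],
  [255,-0.024,-0.024,0.018,0],
  [255,-0.024,-0.024,0.022,0],
  [255,-0.024,-0.024,0.022,0],
  [255,-0.024,-0.024,0.022,0],
  [255,-0.024,-0.024,0.022,0],
  [255,-0.024,-0.024,0.022,0],
  [255,0,0,0,0],
])

```text
time_s: 11.93
position: [0.114, -0.064, 0.1231]
tcp_rot: [[0.839, -0.105, -0.534], [-0.131, -0.991, -0.011], [-0.529, 0.079, -0.845]]
force: [0.2, -0.8, 0.3]
opening: 0.005
grasp_force: 0.0
```

```bash
python3 st.py
```

```text
11.9333 [ 0.114  -0.064   0.1231] q [-36.3548  31.9188 139.9543 -31.1591  39.0391  90.6784] F [ 0.2471 -0.7819  0.273 ] M [ 0.033  -0.3125  0.0402] open 0.0054873942866228015
[[ 0.8387 -0.1047 -0.5345]
 [-0.1309 -0.9913 -0.0113]
 [-0.5287  0.0794 -0.8451]] tilt 32.31618717421926 az -178.7930730615252
```

send_rows([
  [255,0.014,0.035,-0.01,0],
  [255,0.014,0.035,-0.01,0],
  [255,0.014,0.035,-0.01,0],
  [255,-0.02,-0.024,0.02,0],
  [255,-0.02,-0.024,0.024,0],
  [255,-0.02,-0.024,0.024,0],
  [255,-0.02,-0.024,0.024,0],
  [255,-0.02,-0.024,0.024,0],
  [255,-0.02,-0.024,0.024,0],
  [255,0,0,0,0],
])

```text
time_s: 12.77
position: [0.1094, -0.0495, 0.1025]
tcp_rot: [[0.802, -0.114, -0.586], [-0.13, -0.991, 0.016], [-0.583, 0.063, -0.81]]
force: [-0.0, -1.0, -0.1]
opening: 0.003
grasp_force: 0.0
```

```bash
python3 st.py
```

```text
12.7667 [ 0.1094 -0.0495  0.1025] q [-33.8236  38.7329 139.9368 -31.3288  37.0236  95.0119] F [-0.0399 -1.0368 -0.0639] M [ 0.0178 -0.3526 -0.0245] open 0.00266280004053595
[[ 0.8022 -0.1142 -0.5861]
 [-0.1295 -0.9914  0.0158]
 [-0.5829  0.0632 -0.8101]] tilt 35.892977450375824 az 178.45410921590704
```

send_rows([
  [138,-0.001,0,-0.038,0],
  [138,-0.001,0,-0.038,0],
  [138,-0.001,0,-0.038,0],
  [138,-0.001,0,-0.038,0],
  [138,-0.001,0,-0.038,0],
  [138,-0.001,0,-0.038,0],
  [138,-0.001,0,-0.038,0],
  [138,0.033,-0.0125,-0.019,0],
  [138,0.033,-0.0125,-0.019,0],
  [138,0.033,-0.0125,-0.019,0],
  [138,0.033,-0.0125,-0.019,0],
  [138,0.033,-0.0125,-0.019,0],
  [138,0.033,-0.0125,-0.019,0],
  [138,0.033,-0.0125,-0.019,0],
  [138,0.033,-0.0125,-0.019,0],
  [138,0.033,-0.0125,-0.019,0],
  [138,0.033,-0.0125,-0.019,0],
  [138,0.033,-0.0125,-0.019,0],
  [138,0,0,0,0],
])

```text
time_s: 14.35
position: [0.6934, 0.0276, 0.2615]
tcp_rot: [[0.802, -0.119, -0.585], [-0.136, -0.991, 0.015], [-0.582, 0.068, -0.811]]
force: [-1.9, -0.9, -1.1]
opening: 0.46
grasp_force: 0.0
```

```bash
python3 st.py
python3 - <<'E'
from h import *
import pickle
c=calibration('wrist');p,d=capture('wrist');pickle.dump((c,p,d),open('w1.pkl','wb'));cv2.imwrite('pics/w1.png',p)
u=np.array([-.9967,.0815,0]);P=np.array([.6985,.058,0])
pts=[P+[0,0,.073],P+.110*u+[0,0,.088],P+.123*u+[0,0,.108]]
print(proj('wrist',pts,c),c['xyz'])
E
```

```text
14.35 [0.6934 0.0276 0.2615] q [ -5.8299  53.1078  39.1433  -3.0933 123.469   91.4063] F [-1.9373 -0.9041 -1.1096] M [-0.0209 -0.3737  0.0136] open 0.4600986303063985
[[ 0.802  -0.119  -0.5853]
 [-0.1364 -0.9905  0.0145]
 [-0.5815  0.0682 -0.8107]] tilt 35.8391220437326 az 178.57928301579724
[[231.22889365  85.45951088]
 [245.72252594 181.19445839]
 [247.14675478 201.69700101]] [0.84229528 0.0160822  0.33587941]
```

View pics/w1.png

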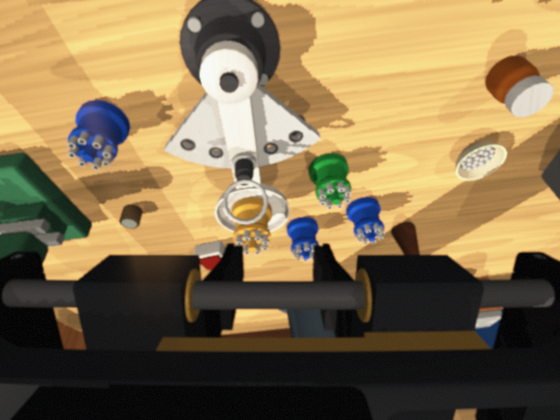

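The wrist view shows the hub screw at (229,82) and the ring over the tray at about (246,202), against a prediction of (247,202). The left finger is at about (232,265). I'll zoom in to measure the ring and cap.

Run:
```python
import cv2
i=cv2.imread('pics/w1.png')[140:260,190:310];cv2.imwrite('pics/w1c.png',cv2.resize(i,(600,600),interpolation=cv2.INTER_CUBIC))
```

```text
(no output)
```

View pics/w1c.png

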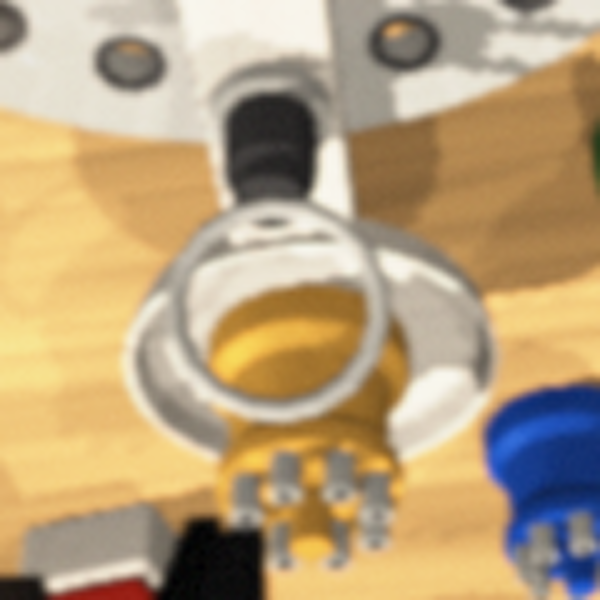

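The ring centre is at crop (280,310), i.e. full-frame (246,202). That is within 1 px of the predicted position, so the pose is confirmed. I'll go down the finger's axis.

send_rows([
  [138,-0.005,-0.005,0.03,0],
  [138,-0.0055,-0.005,0.03,0],
  [138,0,0,0.03,0],
  [138,0,0,0.02,0],
  [138,0,0,0.01,0],
  [138,0,0,0,0],
  [138,0,0,0,0],
])

```text
time_s: 14.98
position: [0.6106, 0.0425, 0.1784]
tcp_rot: [[0.802, -0.118, -0.585], [-0.135, -0.991, 0.015], [-0.582, 0.067, -0.811]]
force: [1.2, 1.1, 0.4]
opening: 0.461
grasp_force: 0.0
```

```bash
cat > rel.py <<'E'
from h import *
np.set_printoptions(precision=4,suppress=True)
s=read_state();R=np.array(s['tcp_rot']);h=s['opening']*.0435+.0075
C=np.array([.576,.0687,.108])
F=s['position']-h*R[:,1]
print(s['time_s'],'F',F,'to C in tool',R.T@(C-F),'force',s['force'],'tilt',R[:,2],'tip',F+.014*R[:,2])
E
python3 rel.py;python3 - <<'E'
from h import *
p,d=capture('wrist');i=p[130:280,180:330];cv2.imwrite('pics/w2c.png',cv2.resize(i,(600,600),interpolation=cv2.INTER_CUBIC))
E
```

```text
14.9833 F [0.6138 0.0698 0.1765] to C in tool [0.0097 0.001  0.0777] force [1.2154 1.1042 0.3505] tilt [-0.5854  0.0149 -0.8106] tip [0.6056 0.0701 0.1652]
```

View pics/w2c.png

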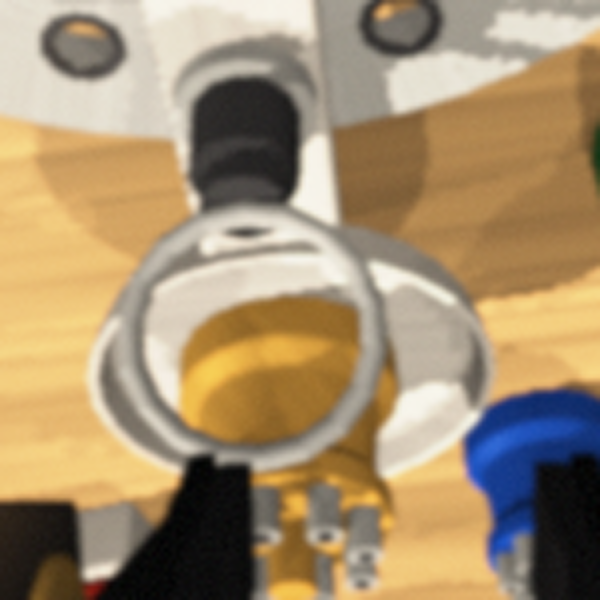

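```bash
python3 - <<'E'
from h import *
s=read_state();R=np.array(s['tcp_rot']);h=s['opening']*.0435+.0075;F=s['position']-h*R[:,1]
c=calibration('wrist')
tip=F+.014*R[:,2]
q=proj('wrist',[tip,tip-.0095*R[:,0],tip+.0095*R[:,0],tip+.0075*R[:,1],tip-.0075*R[:,1],[.576,.0687,.108]],c);print((q-[180,130])*4)
E
python3 rel.py
```

```text
[[209.63712127 528.85897957]
 [212.46465082 588.08095906]
 [206.75313979 467.71628292]
 [261.69238947 528.94030583]
 [157.65658709 528.75034545]
 [262.26229929 338.47534421]]
15.0333 F [0.6147 0.0701 0.1769] to C in tool [0.009  0.0014 0.0785] force [-0.5559  0.2842 -0.1237] tilt [-0.5838  0.0147 -0.8117] tip [0.6066 0.0703 0.1655]
```

send_rows([
  [138,0.008,0,0.01,0],
  [138,0,0,0.015,0],
  [138,0,0,0.015,0],
  [138,0,0,0.015,0],
  [138,0,0,0.012,0],
  [138,0,0,0.01,0],
  [138,0,0,0,0],
  [138,0,0,0,0],
])

```text
time_s: 15.7
position: [0.572, 0.0444, 0.1098]
tcp_rot: [[0.802, -0.117, -0.586], [-0.134, -0.991, 0.015], [-0.583, 0.067, -0.81]]
force: [0.6, -0.1, 0.0]
opening: 0.457
grasp_force: 0.0
```

```bash
python3 rel.py;python3 - <<'E'
from h import *
p,d=capture('wrist');i=p[130:280,180:330];cv2.imwrite('pics/w3c.png',cv2.resize(i,(600,600),interpolation=cv2.INTER_CUBIC))
E
```

```text
15.7 F [0.5752 0.0715 0.108 ] to C in tool [ 0.001   0.0027 -0.0005] force [ 0.5565 -0.1276  0.0061] tilt [-0.5864  0.0145 -0.8099] tip [0.567  0.0717 0.0967]
```

View pics/w3c.png

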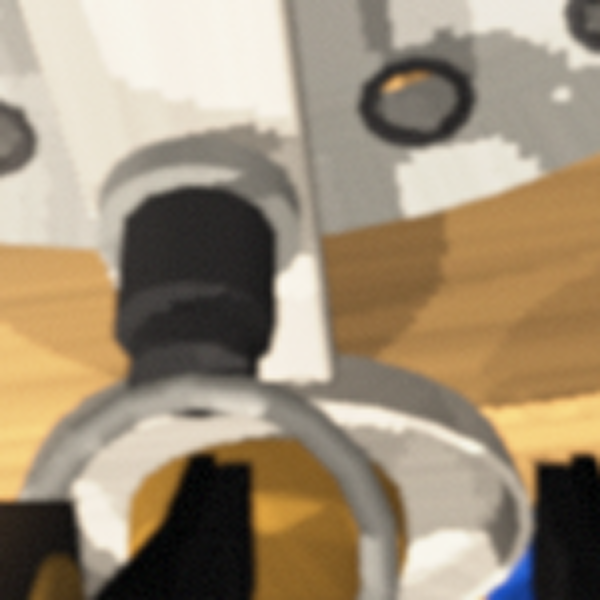

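The finger is inside the ring: ring at crop x≈215, fingertip at about (222,470). Next I'll take up the slack and begin the lift.

send_rows([
  [138,-0.004,0,0,0],
  [138,-0.004,0,0,0],
  [138,-0.0023,0.0003,-0.0032,0],
  [138,-0.0023,0.0003,-0.0032,0],
  [138,0,0,0,0],
  [138,0,0,0,0],
])

```text
time_s: 16.25
position: [0.5665, 0.0454, 0.1223]
tcp_rot: [[0.804, -0.117, -0.583], [-0.134, -0.991, 0.014], [-0.58, 0.067, -0.812]]
force: [4.4, -0.6, -7.7]
opening: 0.459
grasp_force: 3.8
```

```bash
python3 rel.py
```

```text
16.25 F [0.5697 0.0726 0.1205] to C in tool [0.0128 0.0023 0.0064] force [ 4.3861 -0.626  -7.6682] tilt [-0.5834  0.0144 -0.8121] tip [0.5615 0.0728 0.1091]
```

send_rows([
  [138,-0.0018,0.0002,-0.0025,0],
  [138,-0.0018,0.0002,-0.0025,0],
  [138,-0.0018,0.0002,-0.0025,0],
  [138,-0.0018,0.0002,-0.0025,0],
  [138,0,0,0,0],
  [138,0,0,0,0],
])

```text
time_s: 16.75
position: [0.5663, 0.0453, 0.1342]
tcp_rot: [[0.803, -0.117, -0.584], [-0.134, -0.991, 0.014], [-0.58, 0.067, -0.812]]
force: [5.8, -0.7, -9.5]
opening: 0.46
grasp_force: 5.0
```

```bash
python3 rel.py
python3 - <<'E'
from h import *
p,d=capture('wrist');i=p[130:280,180:330];cv2.imwrite('pics/w4c.png',cv2.resize(i,(600,600),interpolation=cv2.INTER_CUBIC))
E
```

```text
16.75 F [0.5696 0.0726 0.1323] to C in tool [0.0198 0.0015 0.0159] force [ 5.8123 -0.7291 -9.5388] tilt [-0.5839  0.0144 -0.8117] tip [0.5614 0.0728 0.121 ]
```

View pics/w4c.png

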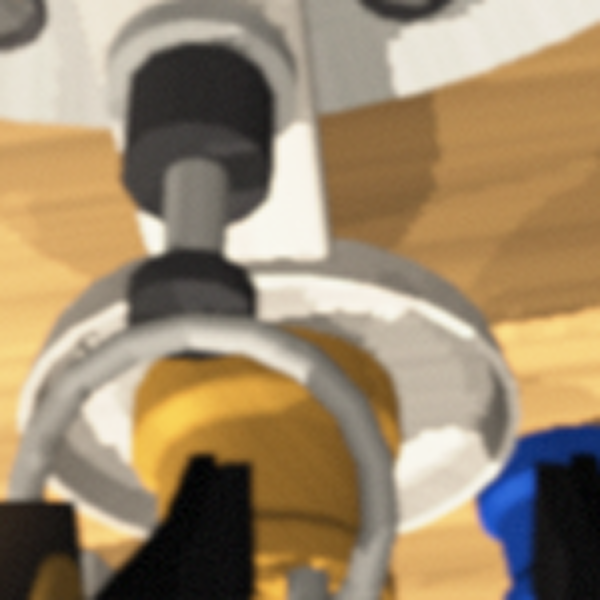

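The pin rod shows below the cap, which has risen clear of the housing at crop (195,210), with about 9.5 N on the finger. The pin is well lifted, so now I'll swing toward the lathe (+y).

send_rows([
  [138,0,-0.002,0,0],
  [138,0.0001,-0.0034,-0.0003,0],
  [138,0.0001,-0.0034,-0.0003,0],
  [138,0.0001,-0.0038,-0.0003,0],
  [138,0.0001,-0.0038,-0.0004,0],
  [138,0.0001,-0.0038,-0.0004,0],
  [138,0.0004,-0.0036,-0.0005,0],
  [138,0.0005,-0.0036,-0.0006,0],
  [138,0.0005,-0.0036,-0.0006,0],
  [138,0.0005,-0.0034,-0.0007,0],
  [138,0.0005,-0.003,-0.0007,0],
  [138,0.0005,-0.002,-0.0005,0],
  [138,0,0,0,0],
  [138,0,0,0,0],
  [138,0,0,0,0],
])

```text
time_s: 18.05
position: [0.5766, 0.0833, 0.1336]
tcp_rot: [[0.803, -0.117, -0.585], [-0.135, -0.991, 0.013], [-0.581, 0.068, -0.811]]
force: [4.0, -2.4, -8.8]
opening: 0.46
grasp_force: 4.6
```

```bash
python3 rel.py
python3 - <<'E'
from h import *
import pickle
c=calibration('wrist');p,d=capture('wrist');pickle.dump((c,p,d),open('w5.pkl','wb'));i=p[80:280,160:360];cv2.imwrite('pics/w5c.png',cv2.resize(i,(600,600),interpolation=cv2.INTER_CUBIC))
E
```

```text
18.05 F [0.5798 0.1105 0.1318] to C in tool [0.0164 0.0403 0.0209] force [ 3.9986 -2.4077 -8.8191] tilt [-0.5846  0.0133 -0.8112] tip [0.5716 0.1107 0.1204]
```

View pics/w5c.png

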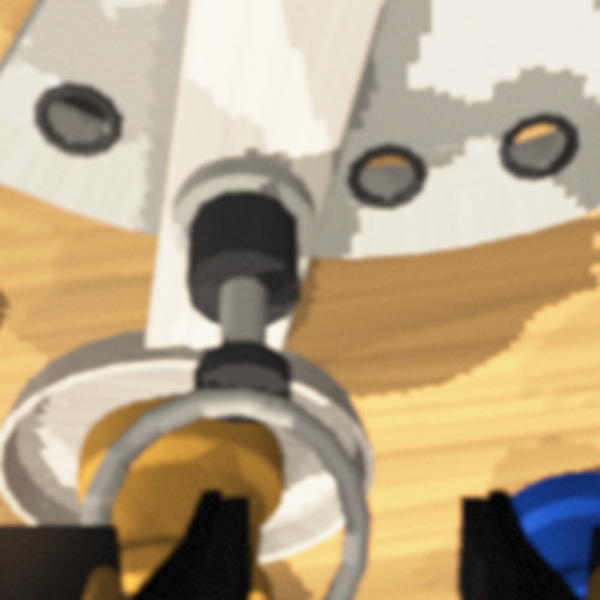

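The arm now covers the next hole. The vacated middle hole is at crop (387,175), the +0.314 hole at (540,147), the −0.628 hole at (78,118), and the rod leaves the housing at about (243,284). I'll get the arm's angle from these points.

Run:
```python
from h import *
import pickle
c,p,d=pickle.load(open('w5.pkl','rb'))
f=lambda u,v:(160+(u+.5)/3-.5,80+(v+.5)/3-.5)
P=np.array([.6985,.058])
for n,q,z in(('h0',(387,175),.042),('h+',(540,147),.042),('h--',(78,118),.042),('housetop',(243,284),.080),('cap',(243,362),.108),('flange',(246,208),.058)):
    X=onz('wrist',f(*q),z,c);v=X[:2]-P;print(n,X,'r',np.hypot(*v),'ang',np.arctan2(v[1],v[0]))
```

```text
h0 [0.59146902 0.06921384 0.042     ] r 0.10761682774301605 ang 3.0372016004191225
h+ [0.59346104 0.03481235 0.042     ] r 0.10756788368833876 ang -2.9243243468321065
h-- [0.61737782 0.13139423 0.042     ] r 0.10939616266357069 ang 2.406166667590479
housetop [0.6007152  0.09984916 0.08      ] r 0.10636361618004071 ang 2.7372073723421804
cap [0.61016559 0.09761317 0.108     ] r 0.09680997399143884 ang 2.720032159418175
flange [0.60089049 0.09934963 0.058     ] r 0.10600664870925998 ang 2.74088892441729
```

send_rows([
  [138,0.0002,-0.001,-0.0002,0],
  [138,0.0002,-0.0011,-0.0002,0],
  [138,0,0,0,0],
  [138,0,0,0,0],
  [138,0.0012,-0.0001,0.0016,0],
  [138,0.0012,-0.0001,0.0016,0],
  [138,0.0012,-0.0001,0.0016,0],
  [138,0.0012,-0.0001,0.0016,0],
  [138,0,0,0,0],
  [138,0,0,0,0],
])

```text
time_s: 18.93
position: [0.5772, 0.0849, 0.1258]
tcp_rot: [[0.802, -0.117, -0.585], [-0.135, -0.991, 0.013], [-0.582, 0.068, -0.811]]
force: [5.1, -2.7, -7.6]
opening: 0.46
grasp_force: 4.2
```

```bash
python3 rel.py
python3 - <<'E'
from h import *
import pickle
c=calibration('wrist');p,d=capture('wrist');pickle.dump((c,p,d),open('w6.pkl','wb'))
E
```

```text
18.9333 F [0.5804 0.1121 0.124 ] to C in tool [0.0116 0.0424 0.015 ] force [ 5.1376 -2.7083 -7.62  ] tilt [-0.5854  0.0131 -0.8106] tip [0.5722 0.1123 0.1126]
```

send_rows([
  [138,0.0012,-0.0001,0.0016,0],
  [138,0.0012,-0.0001,0.0016,0],
  [138,0.0012,-0.0001,0.0016,0],
  [138,0.0012,-0.0001,0.0016,0],
  [138,0,0,0,0],
  [138,0,0,0,0],
])

```text
time_s: 19.48
position: [0.5772, 0.0849, 0.1183]
tcp_rot: [[0.802, -0.117, -0.586], [-0.134, -0.991, 0.013], [-0.582, 0.068, -0.81]]
force: [4.7, -1.9, -6.4]
opening: 0.459
grasp_force: 3.7
```

```bash
python3 rel.py
```

```text
19.4833 F [0.5804 0.1121 0.1164] to C in tool [0.0072 0.0429 0.0088] force [ 4.6866 -1.9315 -6.3781] tilt [-0.5859  0.0133 -0.8103] tip [0.5722 0.1123 0.1051]
```

send_rows([
  [138,0.0012,-0.0001,0.0016,0],
  [138,0.0012,-0.0001,0.0016,0],
  [138,0.0012,-0.0001,0.0016,0],
  [138,0.0012,-0.0001,0.0016,0],
  [138,0,0,0,0],
  [138,0,0,0,0],
])

```text
time_s: 19.98
position: [0.576, 0.0857, 0.1112]
tcp_rot: [[0.8, -0.116, -0.589], [-0.133, -0.991, 0.015], [-0.585, 0.067, -0.808]]
force: [1.4, -1.4, 0.6]
opening: 0.457
grasp_force: 0.8
```

```bash
python3 rel.py
```

```text
19.9833 F [0.5792 0.1128 0.1093] to C in tool [0.0041 0.044  0.0023] force [ 1.3805 -1.4417  0.5956] tilt [-0.5886  0.0146 -0.8083] tip [0.5709 0.113  0.098 ]
```

send_rows([
  [138,0.0025,0.002,0,0],
  [138,0.0025,0.002,0,0],
  [138,0,0,0,0],
  [138,0,0,-0.005,0],
  [138,0,0,-0.005,0],
  [138,0,0,-0.005,0],
  [138,0,0,0,0],
])

```text
time_s: 20.57
position: [0.5906, 0.0808, 0.1212]
tcp_rot: [[0.803, -0.117, -0.584], [-0.134, -0.991, 0.015], [-0.581, 0.066, -0.811]]
force: [0.8, 0.2, 0.2]
opening: 0.46
grasp_force: 0.0
```

```bash
python3 rel.py;python3 - <<'E'
from h import *
p,d=capture('wrist');i=p[80:280,160:360];cv2.imwrite('pics/w7c.png',cv2.resize(i,(600,600),interpolation=cv2.INTER_CUBIC))
E
```

```text
20.5667 F [0.5938 0.1081 0.1194] to C in tool [-0.0024  0.0403  0.0191] force [0.8364 0.1773 0.2255] tilt [-0.5842  0.0146 -0.8115] tip [0.5856 0.1083 0.108 ]
```

View pics/w7c.png

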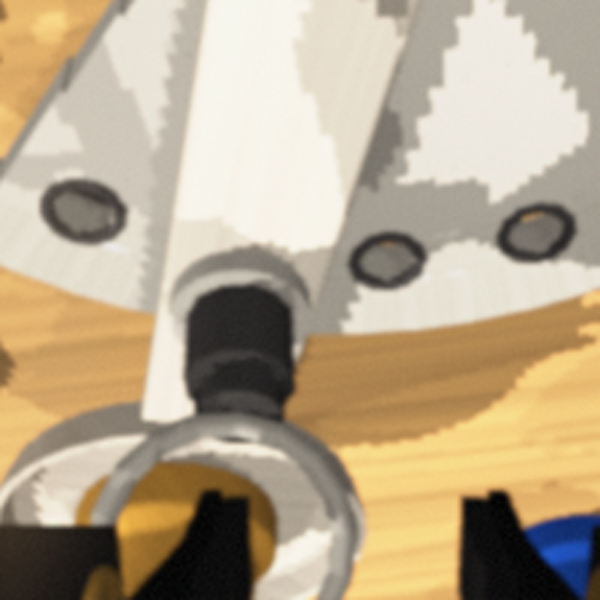

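The cap sits straight on the housing at crop (240,400) with no rod showing, and the force is about 0, so the pin is home. I'll withdraw along the finger's axis.

send_rows([
  [138,0,0,-0.008,0],
  [138,0,0,-0.01,0],
  [138,0,0,-0.015,0],
  [138,0,0,-0.02,0],
  [138,0,0,-0.03,0],
  [138,0,0,-0.03,0],
  [138,0,0,-0.03,0],
  [138,0,0,-0.03,0],
  [138,0,0,-0.015,0],
  [138,0,0,0,0],
  [138,0,0,0,0],
  [138,0,0,0,0],
])

```text
time_s: 21.62
position: [0.6986, 0.0781, 0.2712]
tcp_rot: [[0.8, -0.116, -0.589], [-0.133, -0.991, 0.015], [-0.585, 0.067, -0.808]]
force: [-0.3, 0.1, -0.1]
opening: 0.458
grasp_force: 0.0
```

```bash
python3 rel.py;python3 - <<'E'
from h import *
c=calibration('wrist');p,d=capture('wrist')
P=np.array([.6985,.058,0])
hs=cv2.cvtColor(p,cv2.COLOR_BGR2HSV);m=cv2.inRange(hs,(17,150,90),(30,255,255));m[:,:170]=0;m[:,330:]=0;m[255:]=0
n,l,st,ce=cv2.connectedComponentsWithStats(m);k=1+np.argmax(st[1:,4]);X=onz('wrist',ce[k],.085,c)-P;print(st[k],ce[k],X,np.arctan2(X[1],X[0]),np.hypot(X[0],X[1]))
for a in(2.707,2.722,2.737):
    u=np.array([np.cos(a),np.sin(a),0]);v,w=(proj('wrist',[P+.11*u+[0,0,z]],c)[0] for z in(.088,.098));print(a,'cap home',v,'cap +10mm',w)
# cap: dark blob; depth of cap/ring region
for y in range(130,215,6): print(y,[int(p[y,x].mean()) for x in range(215,262,4)])
E
```

```text
21.6167 F [0.7018 0.1053 0.2694] to C in tool [-0.0013  0.0401  0.204 ] force [-0.3117  0.1048 -0.1244] tilt [-0.5887  0.0147 -0.8082] tip [0.6936 0.1055 0.2581]
[223 190  38  51 757] [237.01188904 215.56010568] [-0.18410295  0.08773082  0.085     ] 2.696895663433465 0.2039377194979687
2.707 cap home [256.06687765 170.044305  ] cap +10mm [256.26787801 176.25053638]
2.722 cap home [257.44858283 170.29148098] cap +10mm [257.67375663 176.49413936]
2.737 cap home [258.83219543 170.52318018] cap +10mm [259.08152165 176.72231193]
130 [146, 212, 198, 174, 133, 211, 225, 190, 186, 245, 244, 244]
136 [224, 225, 155, 114, 110, 114, 204, 186, 216, 238, 238, 243]
142 [223, 226, 223, 211, 199, 226, 221, 181, 227, 222, 186, 140]
148 [168, 193, 220, 226, 225, 223, 204, 191, 180, 190, 131, 110]
154 [175, 166, 166, 165, 165, 191, 182, 225, 194, 47, 40, 41]
160 [176, 162, 161, 161, 163, 166, 169, 239, 231, 57, 57, 46]
166 [157, 152, 150, 152, 154, 154, 189, 239, 237, 56, 75, 77]
172 [166, 162, 162, 166, 165, 161, 233, 211, 165, 195, 193, 204]
178 [160, 153, 130, 132, 145, 167, 164, 183, 181, 151, 162, 203]
184 [149, 225, 230, 227, 227, 202, 189, 224, 201, 229, 240, 242]
190 [201, 226, 226, 197, 114, 178, 108, 104, 92, 98, 121, 187]
196 [236, 229, 154, 131, 166, 196, 148, 141, 128, 115, 99, 86]
202 [240, 240, 174, 176, 132, 111, 213, 113, 109, 105, 118, 124]
208 [170, 216, 173, 137, 130, 113, 110, 188, 183, 124, 100, 108]
214 [122, 137, 164, 133, 98, 96, 102, 98, 95, 88, 97, 223]
```

```bash
python3 -c "
from rig import *
print(hand_in())"
```

```text
the job is handed in; nothing more can be done
None
```

The tray is moved one hole toward the lathe and the job is handed in at about 22 s: the camera shows the pin home and the collet holder still standing, and the gripper is clear with no contact force.

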